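# Release the cam stop and run the vial carriage in under the dosing needles

### The job

Four culture vials stand loaded in the dosing station's carriage, which the eccentric cam still holds back in the loading position. Push the cam's peg round until the cam's low point faces the carriage's roller, and only then push the carriage forward by its push plate until it is fully home, the roller resting on the cam and the vials under the needles. Do not touch, tip or lift the vials, and leave the beaker, the petri dish and the jar where they stand.

Things in the scene. Friction and masses are not known exactly. Their poses are not given: they have to be found in the camera images.
- station: Fixed dosing station: aluminium base plate 420 x 200 mm, 15 mm thick, flat on the bench. Origin at the centre of the plate's underside; x points forward along the slide (the way the carriage is pushed), y to the left of it, z up. The needle manifold is a beam 24 mm (x) by 210 mm (y), 130 to 156 mm above the bench (its inlet fitting reaches 175 mm), on two 16 mm posts at x = -20, y = +-90 mm; four needles hang from it down to 107 mm above the bench.
- carriage (a joint): How far the carriage has moved forward along station x, in m: 0 = back at the loading position; fully home is 0.052, where its roller (20 mm across) meets the cam's low point. It slides stiffly (about 3 N) and stays where it is left. While the cam's high point faces the roller it can move only some 2 to 6 mm, however hard it is pushed.
- push_face (a point): Middle (station y = 0) of the rear face of the carriage's push plate, an upright aluminium plate 100 mm wide (station y), 6 mm thick, from 36 to 88 mm above the bench; this point is 65 mm up and rides with the carriage. Push here along station +x. Behind the plate, above the 15 mm base plate, there is free room. The row of vials stands 88 mm ahead of this face.
- cam (a joint): Angle of the cam in rad: 0 = its high point faces the roller (the peg on the side of the carriage), growing clockwise as seen from above, so that the peg swings by station +y to the far side; 3.14 = its low point faces the roller (the peg on the side away from the carriage). A stop ends the turn at 3.24, and at -0.7 the other way. Stiff (about 0.3 N m, so 5 to 6 N at the peg); it stays where it is left.
- cam_axis (a point): Point on the vertical axis of the cam, 38 mm above the bench at the level of the cam's upper face, fixed on the station at x = 130, y = 0 mm. The cam is a round white plate 90 mm across and 12 mm thick, mounted 25 mm off its centre: its rim lies 70 mm from the axis at the high point and 20 mm at the low point. A bolt head 6 mm high sits on the axis.
- cam_peg (a point): Middle of the cam's upright black peg, 16 mm in diameter and 45 mm tall, standing on the cam near its high point, 55 mm from the axis; it reaches from 38 to 83 mm above the bench (this point is 60.5 mm up).
- vial0: Open glass vial, 28 mm across, 55 mm tall, standing loose in an 18 mm deep pocket of the carriage at station y = -54 mm. Origin at the centre of its underside (40 mm above the bench); z is its axis.
- vial1: Open glass vial, 28 mm across, 55 mm tall, standing loose in an 18 mm deep pocket of the carriage at station y = -18 mm. Origin at the centre of its underside (40 mm above the bench); z is its axis.
- vial2: Open glass vial, 28 mm across, 55 mm tall, standing loose in an 18 mm deep pocket of the carriage at station y = +18 mm. Origin at the centre of its underside (40 mm above the bench); z is its axis.
- vial3: Open glass vial, 28 mm across, 55 mm tall, standing loose in an 18 mm deep pocket of the carriage at station y = +54 mm. Origin at the centre of its underside (40 mm above the bench); z is its axis.
- beaker: Glass beaker with a little medium, 76 mm across the rim, 95 mm tall, loose on the bench behind the rear end of the station. Origin at the centre of its underside.
- petri: Closed glass petri dish, 92 mm across, 16 mm tall, loose on the bench beside the station. Origin at the centre of its underside.
- jar: Capped glass culture jar, 60 mm across, 85 mm tall, loose on the bench by the cam end of the station. Origin at the centre of its underside.
There are look-alikes about, which are no part of the job. What is shaped like the vial3 but purple is not meant.

How it is judged:
On the way, in this order (a step that is already met when the one before it is completed fails the run):
1. the cam is turned to its low point while the carriage is still back (value of joint cam above 2.8 rad and value of joint carriage below 0.02 m), for 0.1 s.
2. the carriage is pushed fully home (value of joint cam above 2.8 rad and value of joint carriage above 0.048 m), for 0.2 s.
At the end, for the whole second after the job is handed in: The cam is at its low point (within about 0.34 rad), the carriage is home (within 4 mm) and at rest, and the four vials stand upright in their pockets (all of step 2 and velocity of joint carriage below 0.005 m/s and angle between each of vial0, vial1, vial2, vial3's own z axis and vertical below 0.2 rad and z of each of vial0, vial1, vial2, vial3 in the frame of station below 0.046 m); the robot touches nothing.
It fails at once if a vial is lifted out of its pocket or tipped (z of any of vial0, vial1, vial2, vial3 in the frame of station above 0.052 m or angle between any of vial0, vial1, vial2, vial3's own z axis and vertical above 0.35 rad).
It fails at once if a vial is touched by the robot (contact force between any of vial0, vial1, vial2, vial3 and the fingers above 1 N or contact force between any of vial0, vial1, vial2, vial3 and the arm above 1 N).
It fails at once if the beaker, petri dish or jar is pushed away, lifted or knocked over (distance of any of beaker, petri, jar from where it was at the start of the episode above 0.02 m or angle between any of beaker, petri, jar's own z axis and vertical above 0.3 rad).
It also fails if it takes over 72 s, if anything falls off the work surface, if the arm or the gripper's body presses on something with over 40 N, if the wrist force passes 120 N, or if a joint passes its speed limit or range.

### The arm

A 6-joint arm with a two-finger parallel gripper is mounted at the origin on the work surface. World frame = base frame: x ahead of the robot, y to its left, z up, the work surface at z = 0. Lengths are in m, angles in rad, forces in N, time in s.
With the tool pointing down it reaches from about 0.3 to 0.825 m from the base axis. Payload 5.4 kg.
Tool frame: the origin (TCP) lies at the very end of the fingers, on their centre line; the grasp point (between the pads) lies r.tcp_to_grasp behind it (r.tcp_to_grasp is the distance from the TCP to the grasp point, in m); z points along the fingers, y is the line along which they close (so a half turn about z gives the same grasp; the last joint's range is limited). The gripper opens to 92 mm and grips with 3 to 60 N. Pads are 20 mm wide; open, the fingers measure 128 mm over their backs; the gripper's body (75 mm by 189 mm) begins 69 mm behind the grasp point.
Start: joints at [1.055, 0.158, 1.597, -0, 1.386, -0.21], TCP at [0.173, 0.548, 0.189] pointing down, gripper open.
Joint ranges: [-2.91, 2.91], [-0.94, 2.29], [0.18, 2.7], [-1.29, 4.43], [0.17, 2.64], [-3, 3]. Speed limits (rad/s): [2.57, 2.57, 3.14, 3.14, 3.14, 3.14].

### API

Orientations are given as a unit quaternion [w, x, y, z].
In Python, from station import sensors, snapshot, get_calibration, order, r gives the robot as it stands.
- The arm moves only by the tool arm_command, never from a script. Its argument "targets" is a list that holds one entry, the list of rows, each a list of 4 numbers: the shift along the tool's x, y, z in m, then the turn about the tool's z in rad. A call has exactly 5 rows; each row is the pose to reach, as a shift and turn from the pose commanded when the call began, along the tool's axes at that moment; what a row does not reach only later rows make up. A row lasts 1/10 s, in which the tool goes at most 50 mm and 8.59 degrees, less where a joint would pass 70% of its speed; a pose out of reach is approached as far as the arm can. A call with a gripper value outside its range is refused whole. "claw" is the opening, from 0 (shut) to 1 (fully open), set as the call begins (left out, the last holds). The fingers move at their own pace and stop on an object; "newtons" is the grip in N (left out, the last holds). Time passes only in rows, so rows that repeat a pose let the fingers close, or fill a call up. It gives the time, the measured TCP pose, the force, the opening and the grip force at its end, in the units of the state.
- sensors.state(): the state, without advancing time (a new reading comes with each control period).
- snapshot(name): name is "side" or "top"; returns (picture, depth): 480x640x3 uint8, red, green, blue; 480x640 float32, m along the optical axis (not along the pixel's ray), 0 where there is no reading.
- get_calibration(name): a dict with "fov_y" (degrees; the focal length in pixels is half the picture's height over the tangent of half this angle, whatever the lens; pixels are square), "cx", "cy" (the principal point, pixels), "extrinsics" (4x4, takes a point from camera to world coordinates). Camera axes: x right, y up, looking along -z (the intrinsics and any distortion apply to the point x, -y, -z); pixel columns grow to the right and rows downward; lengths in m; the calibration is good to about 2 mm. A picture is of the moment at which its call begins. get_calibration takes no time and is no camera call.
- order.job_done(): hands the job in; it is judged then, once.
The state is a dict: "time": time; "qpos": joint angles; "joint_vel": joint speeds; "joint_torque": joint torques, N m; "ee_pos": TCP position; "tool_rot": TCP orientation; "contact_force": force on the tool from outside, world axes, zero at the start; "moment": the same for the moment, N m; "gripper_width": finger opening in m; "grip_force": force on a finger pad.
Only numpy, scipy, OpenCV 4.12 (cv2) and the standard library are available. Lean on these libraries where they do the work, as an engineer would, in place of code of your own. Each camera call takes 0.05 s, during which the arm holds its last target. There are 200 camera calls.

## Working session

There is one attempt and no reset: what is moved stays moved. The work goes in short steps, Python scripts to look and compute and a tool call to move; the robot and the scene stay as the last step left them, time stands still between calls to the robot, and variables do not carry over. Pictures are saved under pics/ and viewed, at most 10 in all, crops included, and the job is handed in when it is done.

Besides the shell and the picture viewer there is one more tool, called as name(argument=value, ...) on one line, values as JSON. arm_command: Moves the arm, as the interface text tells. Its arguments: {"type":"object","properties":{"targets":{"type":"array"},"claw":{"type":"number"},"newtons":{"type":"number"}},"required":["targets"]}

```bash
mkdir -p pics; ls
python3 - <<'E'
from station import sensors, snapshot, get_calibration, order, r
import cv2,numpy as np
for n in("top","side"):
    p,d=snapshot(n); cv2.imwrite(f"pics/{n}0.png",p[...,::-1]); np.savez(f"{n}0.npz",p=p,d=d)
    print(n,get_calibration(n))
print(sensors.state(), r.tcp_to_grasp)
E
```

```text
pics
top {'fov_y': 47.15909737863072, 'cx': 318.18896599733563, 'cy': 236.27919339762832, 'extrinsics': array([[ 0.0133434 ,  0.99723066, -0.07316393,  0.4697035 ],
       [-0.99977259,  0.01452307,  0.01561543,  0.0272621 ],
       [ 0.01663475,  0.07293893,  0.99719767,  1.24473942],
       [ 0.        ,  0.        ,  0.        ,  1.        ]])}
side {'fov_y': 52.21406208446379, 'cx': 318.190270205942, 'cy': 239.76233452347006, 'extrinsics': array([[ 0.92850164,  0.28124033, -0.24246358,  0.34809229],
       [-0.37121566,  0.71910663, -0.58743901, -0.50988367],
       [ 0.00914563,  0.63544436,  0.77209249,  0.71792093],
       [ 0.        ,  0.        ,  0.        ,  1.        ]])}
{'time': 0.1, 'qpos': array([ 1.05486246e+00,  1.59000750e-01,  1.59809271e+00, -1.97654933e-05,
        1.38621228e+00, -2.10132104e-01]), 'joint_vel': array([-0.0006546 , -0.00179358, -0.0033057 ,  0.00085843, -0.00018536,
       -0.00030445]), 'joint_torque': array([-1.85634872e-04, -3.86502850e+01, -3.22959566e+01,  7.03338138e-02,
        3.38944432e-02, -7.58276565e-05]), 'ee_pos': array([0.17284489, 0.54776684, 0.18851596]), 'tool_rot': array([-2.95086917e-04,  1.52303952e-01,  9.88333331e-01, -8.04164119e-04]), 'contact_force': array([-0.02291637,  0.10670227,  0.28718151]), 'moment': array([-0.03410879,  0.0114083 , -0.06250489]), 'grip_force': 0.0, 'gripper_width': 0.09219590394101063} 0.0187
```

View pics/top0.png

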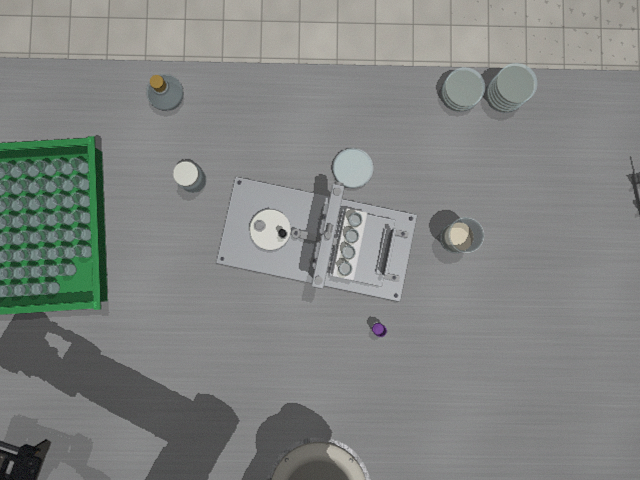

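View pics/side0.png

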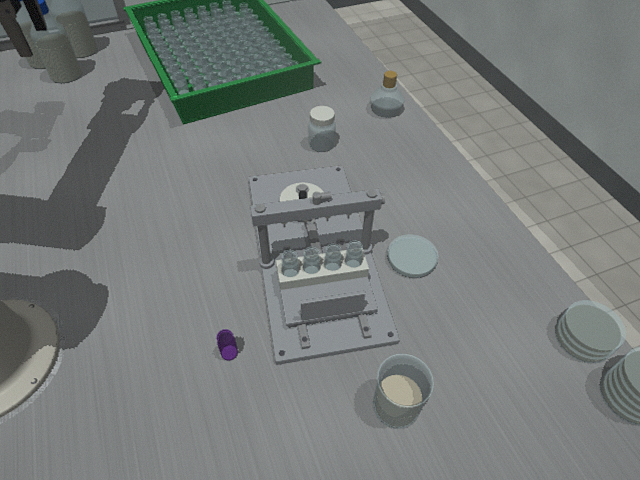

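The top view shows the station with its corners at about (238,178), (218,263), (400,300) and (415,213). The white cam is at (269,230) with its peg at (282,233), the carriage vials at (345–355, 219–268) and the push plate at about (387,250). The jar is at (187,175), the petri dish at (352,167) and the beaker at (463,235). The purple vial look-alike at (378,328) stands off the station, so it is only to be avoided.

```bash
cat > h.py <<'E'
import numpy as np,cv2
from station import get_calibration
def ray(n,uv):
    c=get_calibration(n);f=240/np.tan(np.radians(c["fov_y"]/2));E=np.array(c["extrinsics"])
    uv=np.atleast_2d(uv).astype(float)
    d=np.c_[(uv[:,0]-c["cx"])/f,-(uv[:,1]-c["cy"])/f,-np.ones(len(uv))]@E[:3,:3].T
    return E[:3,3],d
def onz(n,uv,z):
    o,d=ray(n,uv); return o+d*((z-o[2])/d[:,2])[:,None]
E
python3 - <<'E'
from h import *
p=np.load("top0.npz")["p"];g=cv2.cvtColor(p,cv2.COLOR_RGB2GRAY)
c0=np.float32([[218,263],[238,178],[415,213],[400,300]]).reshape(-1,1,2)
c=cv2.cornerSubPix(g,c0.copy(),(4,4),(-1,-1),(3,50,.01)).reshape(-1,2);print(c)
W=onz("top",c,.015)[:,:2];print(W.round(4))
# front = image left (cam). station x fwd=world +y; station y left=world -x => image bottom
S=np.array([[.21,.1],[.21,-.1],[-.21,-.1],[-.21,.1]])
U,_,V=np.linalg.svd((S-S.mean(0)).T@(W-W.mean(0)));R=(U@V).T;t=W.mean(0)-R@S.mean(0)
print("R",R,"t",t,"res",(S@R.T+t-W).round(4)*1000)
print("yaw",np.arctan2(R[1,0],R[0,0]))
hsv=cv2.cvtColor(p,cv2.COLOR_RGB2HSV)
def show(n,uv,z):
    w=onz(n,uv,z)[0,:2];print(n,uv,"w",w.round(4),"st",((w-t)@R).round(4))
m=((p.min(2)>190)).astype(np.uint8);m[:, :245]=0;m[:,295:]=0;m[:200]=0;m[260:]=0
cs=max(cv2.findContours(m,0,1)[0],key=cv2.contourArea);(cx,r)=cv2.minEnclosingCircle(cs)
print(cx,r);show("top",cx,.038)
show("top",(282,233),.083);show("top",(187,173),.085);show("top",(352,167),.016);show("top",(466,235),.095);show("top",(387,249),.088)
show("top",(378,328),.05);
np.savez("st.npz",R=R,t=t)
cv2.imwrite("pics/crop1.png",cv2.resize(p[165:310,205:425,::-1],None,fx=3.6,fy=3.6,interpolation=2))
E
```

```text
[[220.6045  261.30197]
 [238.83751 180.90285]
 [415.      213.     ]
 [396.11578 299.25006]]
[[ 0.5008  0.2248]
 [ 0.6825  0.1885]
 [ 0.6158 -0.2097]
 [ 0.4217 -0.1676]]
R [[ 0.18561118 -0.98262327]
 [ 0.98262327  0.18561118]] t [0.55519858 0.00898614] res [[ -4.9   9.1]
 [ 10.    8.2]
 [ -1.3  -6.2]
 [ -3.8 -11.2]]
yaw 1.3841025117074985
(270.0, 229.1666717529297) 19.975780487060547
top (270.0, 229.1666717529297) w [0.5724 0.1146] st [0.1069 0.0027]
top (282, 233) w [0.5608 0.0858] st [0.0765 0.0088]
top (187, 173) w [0.6855 0.2896] st [ 0.2999 -0.076 ]
top (352, 167) w [ 0.7182 -0.0664] st [-0.0438 -0.1742]
top (466, 235) w [ 0.5613 -0.3021] st [-0.3045 -0.0637]
top (387, 249) w [ 0.5298 -0.1364] st [-0.1476 -0.002 ]
top (378, 328) w [ 0.3609 -0.1231] st [-0.1658  0.1664]
```

View pics/crop1.png

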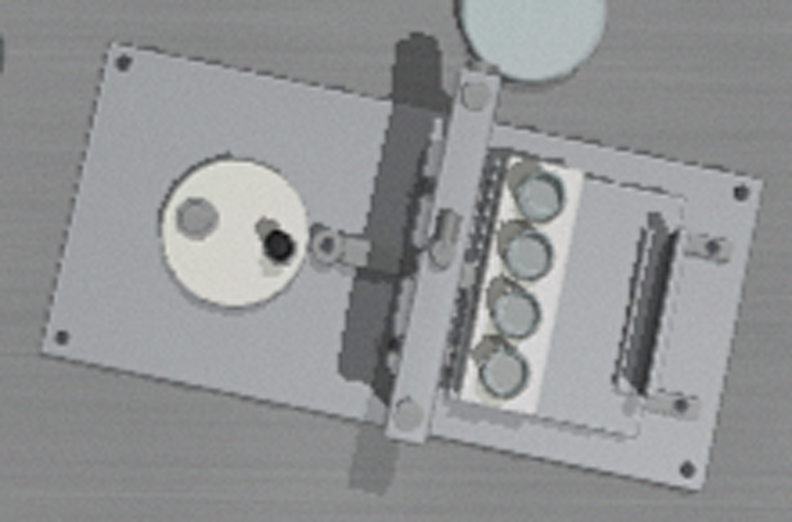

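The crop confirms the parts. The cam's bolt is at crop (197,218), its peg at (278,245) against the carriage side, and the roller at (327,245). The plate corners are at crop (40,352), (112,43), (763,182) and (702,490).

Run:
```python
from h import *
cr=lambda a:np.atleast_2d(a)/3.6+[205,165]
W=onz("top",cr([[40,352],[112,43],[763,182],[702,490]])-.36,.015)[:,:2]
S=np.array([[.21,.1],[.21,-.1],[-.21,-.1],[-.21,.1]])
U,_,V=np.linalg.svd((S-S.mean(0)).T@(W-W.mean(0)));R=(U@V).T;t=W.mean(0)-R@S.mean(0)
print("t",t,"res",((S@R.T+t-W)*1000).round(1),"yaw",np.arctan2(R[1,0],R[0,0]))
for n,uv,z in(("bolt",(197,218),.044),("peg",(278,245),.083),("cam",(234,232),.038),("roller",(327,245),.04),("v0",(540,196),.095),("v3",(503,371),.095),("plateR",(678,235),.088),("plateL",(643,395),.088)):
    w=onz("top",cr(uv)-.36,z)[0,:2];print(n,w.round(4),((w-t)@R).round(4))
np.savez("st.npz",R=R,t=t)
for n,s in(("axis",(.13,0)),("peg0",(.075,0)),("pegside",(.13,.055)),("pegend",(.185,0))):print(n,(R@s+t).round(4))
```

```text
t [0.55493202 0.01059182] res [[-0.8  0.5]
 [ 1.5  1.6]
 [ 1.6 -1.5]
 [-2.3 -0.6]] yaw 1.3760588711305115
bolt [0.5803 0.1376] [ 0.1295 -0.0003]
peg [0.5614 0.0861] [0.0753 0.0082]
cam [0.5726 0.1154] [0.1062 0.003 ]
roller [0.5653 0.0584] [ 0.0489 -0.0009]
v0 [ 0.5914 -0.067 ] [-0.069  -0.0508]
v3 [ 0.489  -0.0463] [-0.0686  0.0536]
plateR [ 0.5704 -0.1489] [-0.1535 -0.046 ]
plateL [ 0.4763 -0.1288] [-0.1519  0.0502]
axis [0.5801 0.1381]
peg0 [0.5694 0.0842]
pegside [0.5261 0.1488]
pegend [0.5907 0.1921]
```

Create go.py:
```python
# usage: go.py sx sy z -> remaining shift in tool axes to station point, and turn to align tool y with -station... y
import sys;from h import *
from station import sensors
from scipy.spatial.transform import Rotation as Ro
S=np.load("st.npz");R,t=S["R"],S["t"];s=sensors.state();q=s["tool_rot"]
T=Ro.from_quat([*q[1:],q[0]]).as_matrix()
np.set_printoptions(suppress=True,precision=4)
p=s["ee_pos"];print("t",s["time"],"station xy",(p[:2]-t)@R,"z",p[2],"F(st)",s["contact_force"][:2]@R,s["contact_force"][2],"w",s["gripper_width"],"grip",s["grip_force"])
a=list(map(float,sys.argv[1:]))
for x,y,z in zip(a[::3],a[1::3],a[2::3]):
    print("shift",T.T@(np.r_[R@[x,y]+t,z]-p))
want=np.arctan2(-R[1,1],-R[0,1]); yaw=np.arctan2(T[1,1],T[0,1]);print("turn",(yaw-want+np.pi)%(2*np.pi)-np.pi,"q",s["qpos"])
```

```text
(no output)
```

arm_command(targets=[[[-0.034,-0.022,0,0.14],[-0.068,-0.044,0,0.28],[-0.102,-0.066,0,0.42],[-0.136,-0.088,0,0.56],[-0.17,-0.11,0,0.7]]], claw=1)

```text
time: 0.6
ee_pos: [0.3026, 0.3907, 0.189]
tool_rot: [-0.0, 0.484, 0.875, -0.0]
contact_force: [-0.1, -0.8, -0.1]
gripper_width: 0.0919
grip_force: 0.0
```

```bash
python3 go.py 0.0753 0.0082 0.19
```

```text
t 0.6 station xy [0.3241 0.3211] z 0.18900046864276182 F(st) [-0.8333 -0.0386] -0.11330631282953471 w 0.09194405061377392 grip 0.0
shift [-0.3956  0.0576 -0.001 ]
turn 0.7543014968446582 q [ 0.6668 -0.0532  1.8179 -0.      1.3774  0.1072]
```

arm_command(targets=[[[-0.04,0.006,0,0.14],[-0.08,0.012,0,0.28],[-0.12,0.018,0,0.42],[-0.16,0.023,0,0.56],[-0.2,0.029,0,0.7]]])

```text
time: 1.1
ee_pos: [0.4342, 0.2374, 0.1891]
tool_rot: [-0.0, 0.755, 0.656, -0.0]
contact_force: [-0.2, 0.5, -0.2]
gripper_width: 0.092
grip_force: 0.0
```

```bash
python3 go.py 0.0753 0.0082 0.14
```

```text
t 1.1 station xy [0.1991 0.1623] z 0.18906536615226152 F(st) [0.4852 0.3192] -0.23893312857264354 w 0.09202273075272326 grip 0.0
shift [-0.1319  0.1473  0.049 ]
turn 0.053890118652762276 q [ 0.2554 -0.0516  1.8163  0.0001  1.3775  0.3963]
```

arm_command(targets=[[[-0.03,0.033,0,0.02],[-0.06,0.066,0,0.054],[-0.09,0.1,0,0.054],[-0.115,0.129,0,0.054],[-0.132,0.147,0,0.054]]])

```text
time: 1.6
ee_pos: [0.5627, 0.0859, 0.1888]
tool_rot: [-0.0, 0.771, 0.636, -0.0]
contact_force: [0.1, -0.3, -0.0]
gripper_width: 0.0918
grip_force: 0.0
```

```bash
python3 go.py 0.0753 0.0082 0.053
python3 - <<'E'
from station import snapshot
import cv2
p,d=snapshot("side");cv2.imwrite("pics/s1.png",cv2.resize(p[40:300,180:440,::-1],None,fx=2.3,fy=2.3))
E
```

```text
t 1.6 station xy [0.0753 0.0069] z 0.18877474694212484 F(st) [-0.3063 -0.1462] -0.03956842064582362 w 0.09184057705743695 grip 0.0
shift [ 0.     -0.0012  0.1358]
turn 0.003686766814472886 q [-0.0606  0.1446  1.6136 -0.0004  1.384   0.1305]
```

View pics/s1.png

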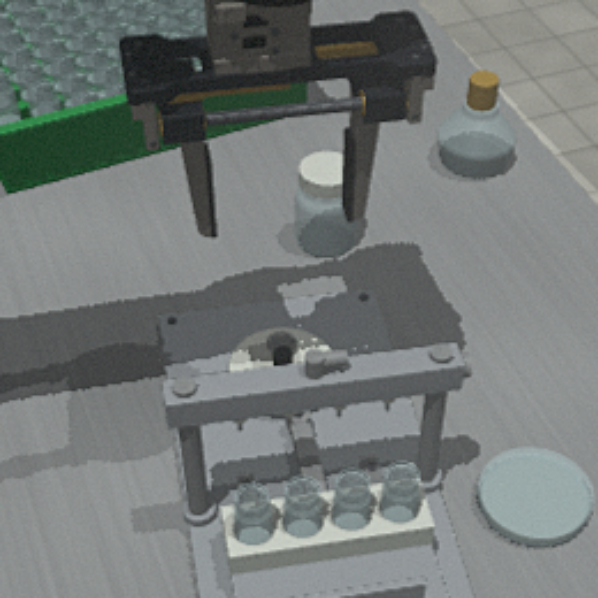

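The open gripper hangs over the cam with a finger on each side of the peg at crop (282,352), and the beam is well clear. Next I lower it and grip the peg.

arm_command(targets=[[[0,-0.001,0.03,0],[0,-0.001,0.06,0],[0,-0.001,0.09,0],[0,-0.001,0.115,0],[0,-0.001,0.135,0]]])

```text
time: 2.15
ee_pos: [0.559, 0.0888, 0.0521]
tool_rot: [-0.001, 0.771, 0.637, -0.001]
contact_force: [0.9, 0.4, -0.4]
gripper_width: 0.0919
grip_force: 0.0
```

arm_command(targets=[[[0,0,0,0],[0,0,0,0],[0,0,0,0],[0,0,0,0],[0,0,0,0]]], claw=0.1, newtons=25)

```text
time: 2.65
ee_pos: [0.5614, 0.0884, 0.0555]
tool_rot: [0.001, 0.771, 0.637, 0.001]
contact_force: [0.4, 0.7, -0.5]
gripper_width: 0.0535
grip_force: 0.0
```

arm_command(targets=[[[0,0,0,0],[0,0,0,0],[0,0,0,0],[0,0,0,0],[0,0,0,0]]])

```text
time: 3.15
ee_pos: [0.5619, 0.0882, 0.0546]
tool_rot: [0.001, 0.771, 0.637, 0.001]
contact_force: [4.0, -0.3, -3.8]
gripper_width: 0.014
grip_force: 24.9
```

```bash
python3 go.py 0.0753 0.0082 0.053
```

```text
t 3.15 station xy [0.0775 0.0082] z 0.05463400848182124 F(st) [ 0.4935 -3.9813] -3.7743319616593074 w 0.014034612226357105 grip 24.94943529367447
shift [-0.0022 -0.      0.0016]
turn 0.005660366798881267 q [-0.0566  0.2812  1.7349 -0.0003  1.1224  0.1326]
```

arm_command(targets=[[[0.0014,-0.0065,0,0],[0.0035,-0.0127,0,0],[0.0064,-0.0186,0,0],[0.0099,-0.0242,0,0],[0.0141,-0.0293,0,0]]])

```text
time: 3.65
ee_pos: [0.5364, 0.105, 0.0545]
tool_rot: [0.003, 0.771, 0.637, 0.0]
contact_force: [8.1, -7.5, -7.0]
gripper_width: 0.0136
grip_force: 25.0
```

```bash
python3 go.py 0.0753 0.0082 0.053; python3 -c "
import numpy as np
for a in (.75,1.35,1.95,2.55):
  f=a+.12*np.arange(1,6);print(np.c_[55*(np.cos(a)-np.cos(f)),-55*(np.sin(f)-np.sin(a))].round(1).tolist())"
```

```text
t 3.65 station xy [0.0891 0.0365] z 0.05454142654224492 F(st) [-5.8229 -9.3803] -6.95085623301603 w 0.01363239495100125 grip 24.985379576683044
shift [-0.0139  0.0282  0.0017]
turn 0.00500398730759688 q [-0.0248  0.2284  1.7994 -0.0052  1.1093  0.1673]
[[4.8, -4.5], [10.1, -8.5], [15.8, -11.8], [21.9, -14.3], [28.2, -16.2]]
[[6.5, -1.1], [13.1, -1.3], [19.7, -0.8], [26.1, 0.5], [32.4, 2.6]]
[[6.0, 2.8], [11.6, 6.3], [16.7, 10.4], [21.3, 15.2], [25.3, 20.4]]
[[3.3, 5.7], [6.0, 11.7], [7.9, 18.0], [9.0, 24.5], [9.3, 31.1]]
```

Forces are modest and the peg is following, so I carry on round the arc.

arm_command(targets=[[[0.0048,-0.0045,0,0],[0.0101,-0.0085,0,0],[0.0158,-0.0118,0,0],[0.0219,-0.0143,0,0],[0.0282,-0.0162,0,0]]])

```text
time: 4.15
ee_pos: [0.5258, 0.1358, 0.0546]
tool_rot: [0.003, 0.771, 0.637, -0.0]
contact_force: [6.3, -11.3, -4.3]
gripper_width: 0.0135
grip_force: 25.0
```

```bash
python3 go.py 0.118 0.0537 0.054
```

```text
t 4.15 station xy [0.1172 0.0528] z 0.05456289181413611 F(st) [-9.898  -8.3898] -4.28575729069652 w 0.013518134621028344 grip 24.98740553855896
shift [ 0.0008 -0.0009  0.0006]
turn 0.005344574322291962 q [ 0.0335  0.2205  1.8087 -0.0057  1.1085  0.2254]
```

arm_command(targets=[[[0.0065,-0.0011,0,0],[0.0131,-0.0013,0,0],[0.0197,-0.0008,0,0],[0.0261,0.0005,0,0],[0.0324,0.0026,0,0]]])

```text
time: 4.65
ee_pos: [0.531, 0.1675, 0.054]
tool_rot: [0.0, 0.771, 0.637, -0.003]
contact_force: [-4.3, -8.4, 3.9]
gripper_width: 0.0141
grip_force: 25.0
```

```bash
python3 go.py 0.1503 0.0511 0.054
```

```text
t 4.65 station xy [0.1493 0.0538] z 0.05403585042296863 F(st) [-9.0674  2.5634] 3.9000263592384856 w 0.01408979072678176 grip 25.000235438346863
shift [0.001  0.0027 0.    ]
turn 0.00553568796836057 q [ 0.0912  0.2609  1.7613 -0.0048  1.1242  0.2825]
```

arm_command(targets=[[[0.006,0.0028,0,0],[0.0116,0.0063,0,0],[0.0167,0.0104,0,0],[0.0213,0.0152,0,0],[0.0253,0.0204,0,0]]])

```text
time: 5.15
ee_pos: [0.5508, 0.1941, 0.0535]
tool_rot: [-0.007, 0.771, 0.637, -0.004]
contact_force: [-17.8, 11.2, 11.1]
gripper_width: 0.0126
grip_force: 25.5
```

```bash
python3 go.py 0.1757 0.0307 0.054
```

```text
t 5.15 station xy [0.1792 0.0396] z 0.053480813756901405 F(st) [ 7.506 19.604] 11.103601438294435 w 0.012575255444189914 grip 25.514466762542725
shift [-0.0035  0.0089 -0.0007]
turn 0.004812531493133321 q [0.128  0.331  1.6748 0.0072 1.15   0.3149]
```

arm_command(targets=[[[0.0033,0.0057,0,0],[0.006,0.0117,0,0],[0.0079,0.018,0,0],[0.009,0.0245,0,0],[0.0093,0.031,0,0]]])

```text
time: 5.65
ee_pos: [0.5853, 0.2055, 0.0541]
tool_rot: [-0.01, 0.771, 0.637, 0.003]
contact_force: [-6.8, 34.5, 2.2]
gripper_width: 0.0095
grip_force: 22.5
```

```bash
python3 go.py 0.185 0 0.054
```

```text
t 5.65 station xy [0.1971 0.0079] z 0.05410792017194172 F(st) [32.5484 13.3481] 2.16384768679449 w 0.009492768073075022 grip 22.474790448322892
shift [-0.0121  0.0079 -0.0002]
turn 0.004837771943073221 q [0.1319 0.4052 1.5766 0.0214 1.1644 0.3134]
```

The pads have slipped ahead of the peg, about 12 mm in x with the width at 9.5 mm. I'll open, step back in x and re-grip.

arm_command(targets=[[[0,0,0,0],[0,0,0,0],[0,0,0,0],[-0.005,0,0,0],[-0.012,0,0,0]]], claw=0.5)

```text
time: 6.15
ee_pos: [0.5872, 0.1816, 0.0543]
tool_rot: [0.0, 0.771, 0.637, -0.0]
contact_force: [-0.6, -0.9, 0.5]
gripper_width: 0.0453
grip_force: 0.0
```

```bash
python3 go.py 0.185 0 0.054;python3 - <<'E'
from station import snapshot
import cv2,numpy as np
p,d=snapshot("side");q,d=snapshot("top")
f=lambda a:cv2.resize(a[...,::-1],(400,400),interpolation=2)
cv2.imwrite("pics/s2.png",np.hstack([f(p[100:260,220:380]),f(q[170:290,200:320])]))
E
```

```text
t 6.15 station xy [0.174  0.0014] z 0.05432723846687077 F(st) [-0.986   0.4366] 0.5269244855616901 w 0.04531280818364555 grip 0.0
shift [0.011  0.0014 0.0003]
turn 0.005688689733901242 q [ 0.1038  0.3915  1.5942 -0.0005  1.156   0.2931]
```

View pics/s2.png

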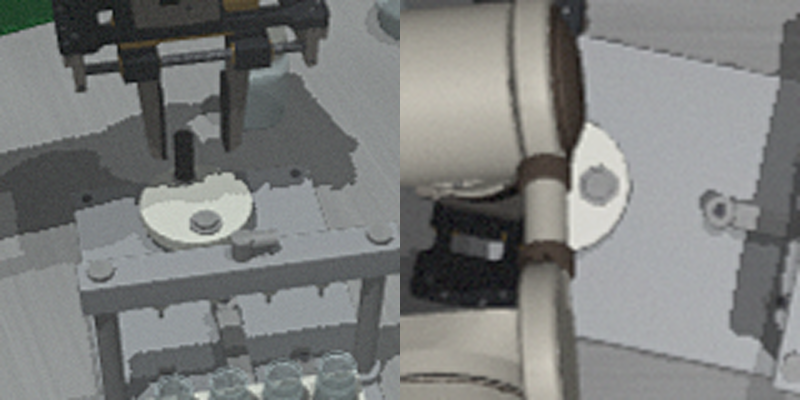

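The side half shows the peg top at crop (184,133), which is image (293.6,153.2), between the open fingers. The cam is now mostly on the far side.

Run:
```python
from h import *
S=np.load("st.npz")
for uv,z in(((293.6,154.),.083),((220+205*.4,100+220*.4),.044)):print((onz("side",uv,z)[0,:2]-S["t"])@S["R"])
```

```text
[0.18442009 0.00734059]
[0.1275005  0.00075532]
```

The peg is at about (0.186, 0.0066), so the cam is at roughly 3.02 rad. I'll re-centre and re-grip to finish the last bit.

arm_command(targets=[[[0.005,-0.002,0,0],[0.011,-0.004,0,0],[0.011,-0.004,0,0],[0.011,-0.004,0,0],[0.011,-0.004,0,0]]], claw=0.1, newtons=20)

```text
time: 6.75
ee_pos: [0.5839, 0.195, 0.0542]
tool_rot: [-0.001, 0.771, 0.637, -0.001]
contact_force: [-3.5, 3.1, 2.3]
gripper_width: 0.0142
grip_force: 20.0
```

arm_command(targets=[[[0,0.001,0,0],[0,0.002,0,0],[0,0.004,0,0],[0,0.006,0,0],[0,0.006,0,0]]])

```text
time: 7.25
ee_pos: [0.5886, 0.1945, 0.0541]
tool_rot: [-0.003, 0.771, 0.637, -0.002]
contact_force: [-8.4, 4.3, 5.8]
gripper_width: 0.0138
grip_force: 20.0
```

```bash
python3 go.py 0.185 0 0.054
```

```text
t 7.25 station xy [0.187  0.0026] z 0.05410341300232356 F(st) [2.5528 9.0625] 5.828369932925369 w 0.01378829699547735 grip 20.001867413520813
shift [-0.002   0.0026  0.0001]
turn 0.005489634374158836 q [0.1228 0.4078 1.5731 0.0034 1.1665 0.3107]
```

arm_command(targets=[[[0,0.002,0,0],[0,0.003,0,0],[0,0.003,0,0],[0,0.003,0,0],[0,0.003,0,0]]])

```text
time: 7.75
ee_pos: [0.5915, 0.1945, 0.0541]
tool_rot: [-0.003, 0.771, 0.637, -0.001]
contact_force: [-7.6, 5.3, 5.4]
gripper_width: 0.014
grip_force: 20.0
```

arm_command(targets=[[[0,0,0,0],[0,0,0,0],[0,0,0,0],[0,0,0,0],[0,0,0,0]]], claw=0.6)

```text
time: 8.25
ee_pos: [0.5944, 0.1921, 0.0544]
tool_rot: [0.0, 0.771, 0.637, 0.0]
contact_force: [0.3, 1.1, -0.0]
gripper_width: 0.0523
grip_force: 0.0
```

arm_command(targets=[[[0,0,-0.04,0],[0,0,-0.08,0],[0,0,-0.12,0],[0,0,-0.16,0],[0,0,-0.2,0]]])

```text
time: 8.75
ee_pos: [0.5941, 0.1921, 0.2562]
tool_rot: [0.0, 0.771, 0.637, 0.0]
contact_force: [0.7, 0.5, 0.2]
gripper_width: 0.0553
grip_force: 0.0
```

```bash
python3 go.py -0.19 0 0.254
python3 - <<'E'
from station import snapshot
import cv2,numpy as np
p,d=snapshot("side");cv2.imwrite("pics/s3.png",cv2.resize(p[120:360,220:460,::-1],(600,600),interpolation=2))
E
```

```text
t 8.75 station xy [ 0.1857 -0.0033] z 0.2561541294563471 F(st) [ 0.6293 -0.5479] 0.22065219439546147 w 0.05527524574702806 grip 0.0
shift [-0.3757 -0.0054  0.0022]
turn 0.005628475418509193 q [ 0.1196  0.2511  1.3592 -0.0001  1.531   0.3087]
```

View pics/s3.png

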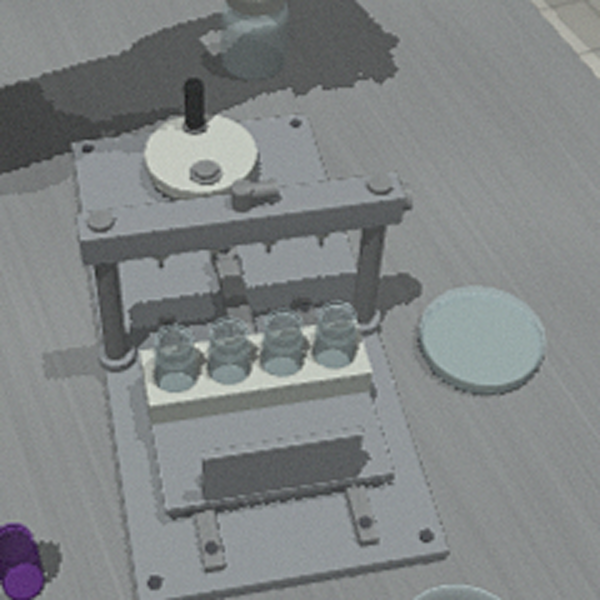

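The peg now points away from the carriage at crop (194,100), the cam's low side faces the roller, and the vials stand undisturbed. I'll travel over the beam to behind the push plate.

arm_command(targets=[[[-0.03,0,0,0],[-0.07,0,0,0],[-0.11,-0.002,0,0],[-0.15,-0.004,0,0.005],[-0.19,-0.005,0,0.005]]], claw=0)

```text
time: 9.3
ee_pos: [0.5531, 0.0051, 0.2543]
tool_rot: [0.0, 0.772, 0.635, 0.0]
contact_force: [1.4, 0.2, 0.0]
gripper_width: 0.0172
grip_force: 0.0
```

arm_command(targets=[[[-0.04,0,0,0],[-0.08,0,0,0],[-0.12,0,0,0],[-0.16,0,0,0],[-0.193,0,0,0]]])

```text
time: 9.8
ee_pos: [0.5157, -0.1849, 0.2543]
tool_rot: [0.0, 0.773, 0.635, -0.0]
contact_force: [0.8, -0.8, 0.5]
gripper_width: 0.0002
grip_force: 0.0
```

```bash
python3 go.py -0.197 0 0.05
```

```text
t 9.8 station xy [-0.1994  0.0006] z 0.2543322156151224 F(st) [-0.619  -0.9126] 0.5419579827464408 w 0.00015790190539152272 grip 0.0
shift [0.0025 0.0006 0.2043]
turn -0.00041132494672568853 q [-0.5647  0.0509  1.5854 -0.0003  1.5048 -0.3696]
```

arm_command(targets=[[[0,0,0.04,0],[0,0,0.085,0],[0,0,0.13,0],[0,0,0.17,0],[0,0,0.202,0]]])

```text
time: 10.3
ee_pos: [0.5152, -0.1823, 0.0497]
tool_rot: [-0.001, 0.772, 0.635, -0.0]
contact_force: [0.7, -0.4, 0.6]
gripper_width: 0.0006
grip_force: 0.0
```

arm_command(targets=[[[0.006,0,0,0],[0.012,0,0,0],[0.018,0,0,0],[0.024,0,0,0],[0.03,0,0,0]]])

```text
time: 10.8
ee_pos: [0.5236, -0.1539, 0.0543]
tool_rot: [0.002, 0.772, 0.636, 0.0]
contact_force: [-0.6, -3.5, 3.0]
gripper_width: 0.0006
grip_force: 1.9
```

```bash
python3 go.py -0.113 0 0.05
```

```text
t 10.8 station xy [-0.1674 -0.0011] z 0.05434301551965939 F(st) [-3.5374 -0.0906] 2.9824703442215115 w 0.0005589909497418429 grip 1.8897124752402306
shift [ 0.0544 -0.001   0.0042]
turn 0.0014055157142789376 q [-0.5067  0.2264  1.8022 -0.0011  1.109  -0.3129]
```

In contact at about 3.5 N, so I push on gently.

arm_command(targets=[[[0.003,0,0,0],[0.007,0,0,0],[0.011,0,0,0],[0.015,0,0,0],[0.019,0,0,0]]])

```text
time: 11.3
ee_pos: [0.5261, -0.1347, 0.0525]
tool_rot: [0.0, 0.772, 0.635, 0.0]
contact_force: [2.2, -2.9, 1.8]
gripper_width: 0.0003
grip_force: 1.6
```

arm_command(targets=[[[0.004,0,0,0],[0.008,0,0,0],[0.012,0,0,0],[0.016,0,0,0],[0.02,0,0,0]]])

```text
time: 11.8
ee_pos: [0.5298, -0.1148, 0.0524]
tool_rot: [0.0, 0.772, 0.635, 0.0]
contact_force: [1.8, -3.0, 1.1]
gripper_width: 0.0005
grip_force: 1.6
```

```bash
python3 go.py -0.115 0 0.05
```

```text
t 11.8 station xy [-0.1278  0.0004] z 0.052375589932944 F(st) [-2.6294 -2.3679] 1.0960029944456486 w 0.0005296957029988837 grip 1.579016838222742
shift [0.0128 0.0004 0.0024]
turn 0.0007614118954841764 q [-0.4363  0.2235  1.8101  0.      1.1079 -0.2424]
```

arm_command(targets=[[[0.003,0,0,0],[0.006,0,0,0],[0.008,0,0,0],[0.01,0,0,0],[0.012,0,0,0]]])

```text
time: 12.3
ee_pos: [0.5318, -0.1041, 0.0524]
tool_rot: [0.001, 0.772, 0.635, -0.001]
contact_force: [-0.9, -9.9, 0.5]
gripper_width: 0.0006
grip_force: 5.0
```

arm_command(targets=[[[0.001,0,0,0],[0.002,0,0,0],[0.003,0,0,0],[0.004,0,0,0],[0.004,0,0,0]]])

```text
time: 12.8
ee_pos: [0.5318, -0.1038, 0.0524]
tool_rot: [0.002, 0.772, 0.636, -0.003]
contact_force: [-3.0, -18.9, -0.5]
gripper_width: 0.0005
grip_force: 9.1
```

```bash
python3 go.py -0.115 0 0.05
```

```text
t 12.8 station xy [-0.1167  0.0005] z 0.05244658293303102 F(st) [-19.1109  -0.7049] -0.4837743059295231 w 0.0004681696703059249 grip 9.092472642660141
shift [0.0018 0.0005 0.0024]
turn 0.0016232523016443956 q [-0.4105  0.2234  1.8101 -0.0092  1.1069 -0.2133]
```

The force climbed to 19 N with no further motion after about 51 mm of travel, so the roller is on the cam. Now I back off, lift and check.

arm_command(targets=[[[-0.005,0,0,0],[-0.015,0,0,0],[-0.03,0,0,0],[-0.045,0,0,0],[-0.055,0,0,0]]])

```text
time: 13.3
ee_pos: [0.5217, -0.1547, 0.0522]
tool_rot: [-0.0, 0.773, 0.635, -0.0]
contact_force: [-0.6, 0.1, 0.7]
gripper_width: 0.0003
grip_force: 0.0
```

arm_command(targets=[[[0,0,-0.03,0],[0,0,-0.07,0],[0,0,-0.11,0],[0,0,-0.15,0],[0,0,-0.19,0]]])

```text
time: 13.8
ee_pos: [0.5217, -0.1537, 0.244]
tool_rot: [-0.0, 0.772, 0.635, 0.0]
contact_force: [0.7, 0.8, -0.6]
gripper_width: 0.0005
grip_force: 0.0
```

```bash
python3 go.py -0.115 0 0.05
python3 - <<'E'
from station import snapshot
import cv2,numpy as np
p,d=snapshot("side");q,d=snapshot("top")
f=lambda a:cv2.resize(a[...,::-1],(400,400),interpolation=2)
cv2.imwrite("pics/s4.png",np.hstack([f(p[120:360,220:460]),f(q[140:340,200:400])]))
E
```

```text
t 13.8 station xy [-0.1676  0.0008] z 0.24401234331346405 F(st) [ 0.9221 -0.5351] -0.5956593291437426 w 0.0004898931136823338 grip 0.0
shift [0.0525 0.0008 0.194 ]
turn 0.00028895398875672385 q [-0.5089  0.0454  1.6112  0.0003  1.4853 -0.3145]
```

View pics/s4.png

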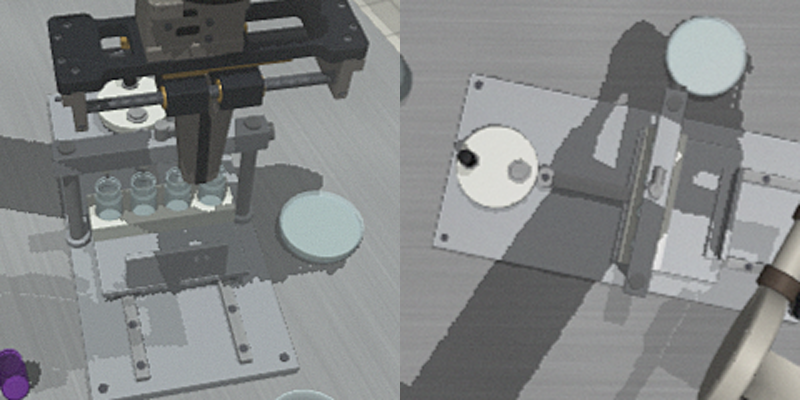

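The top half shows the roller at crop (545,175) touching the cam's low rim, with the peg on the far side at (467,158). In the side half the vials stand upright under the beam, and the arm is clear of everything. I'm handing in.

```bash
python3 -c "
from station import order;print(order.job_done())"
```

```text
the job is handed in; nothing more can be done
None
```

I turned the cam to its low point, then pushed the carriage home against it (about 51 mm of travel); in the last pictures the vials stood upright under the needles, the arm was clear, and the job is handed in (the hand-in gave no verdict).

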